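# Refit the balance pan and set the check weight

### The arm

A 6-joint arm with a two-finger parallel gripper is mounted at the origin on the work surface. World frame = base frame: x ahead of the robot, y to its left, z up, the work surface at z = 0. Lengths are in m, angles in rad, forces in N, time in s.
With the tool pointing down it reaches from about 0.275 to 0.825 m from the base axis. Payload 5.2 kg.
Tool frame: the origin (TCP) lies at the very end of the fingers, on their centre line; the grasp point (between the pads) lies 19 mm behind it (robot.hold_point_z is the distance from the TCP to the grasp point, in m); z points along the fingers, y is the direction in which the jaws open and shut (so a half turn about z gives the same grasp; the last joint's range is limited). The gripper opens to 93 mm and grips with 3 to 60 N. Pads are 15 mm wide; open, the fingers measure 128 mm over their backs; the gripper's body (75 mm by 188 mm) begins 65 mm behind the grasp point.
Start: joints at [-1.376, 0.259, 1.535, -0, 1.348, -0.203], TCP at [0.213, -0.507, 0.219] pointing down, gripper open.
Joint ranges: [-3.14, 3.14], [-0.91, 2.08], [0.19, 2.58], [-1.22, 4.36], [0.22, 2.71], [-3.12, 3.12]. Speed limits (rad/s): [2.57, 2.57, 3.14, 3.14, 3.14, 3.14].

### API

Orientations are given as a unit quaternion [w, x, y, z].
In Python, from plant import robot gives the robot as it stands.
- The arm moves only by the tool step_arm, never from a script. Its argument "rows" is a list that holds one entry, the list of rows, each a list of 7 numbers: the shift along the world's x, y, z in cm, then the turn, a rotation vector about the world's x, y, z in rad, then the opening in per cent of the stroke, from 0 (shut) to 100 (fully open). A call has exactly 8 rows; each row is the pose to reach, as a shift and turn from the pose commanded when the call began; what a row does not reach only later rows make up. A row lasts 1/12 s, in which the tool goes at most 41.7 mm and 7.16 degrees, less where a joint would pass 70% of its speed; a pose out of reach is approached as far as the arm can. A call with a gripper value outside its range is refused whole. The fingers move at their own pace and stop on an object; the grip force is fixed at half the most. Time passes only in rows, so rows that repeat a pose let the fingers close, or fill a call up. It gives the time, the measured TCP pose, the force and the opening at its end, in the units of the state.
- robot.sense(): the state, without advancing time (a new reading comes with each control period).
- robot.capture(name): name is "scene" or "top" or "wrist"; returns (picture, depth): 384x512x3 uint8, red, green, blue; 384x512 float32, m along the optical axis (not along the pixel's ray), 0 where there is no reading.
- robot.camera_params(name): a dict with "K" (3x3 intrinsics, pixels), "R" (3x3) and "t" (3): a world point X has camera coordinates R X + t; the wrist camera has in their place "T_tool_cam" (4x4, takes a point from camera to tool coordinates, whose origin is the TCP and whose axes are the flange's). Camera axes: x right, y down, z forward; pixel columns grow to the right and rows downward; lengths in m; the calibration is good to about 2 mm. A picture is of the moment at which its call begins: read the wrist's pose just before it. camera_params takes no time and is no camera call.
- robot.finish_job(): hands the job in, once; it reports no verdict.
The state is a dict: "time": time; "q": joint angles; "qd": joint speeds; "tau": joint torques, N m; "eef_pos": TCP position; "eef_rot": TCP orientation; "wrist_force": force on the tool from outside, world axes, zero at the start; "moment": the same for the moment, N m; "finger_gap": finger opening in m.
Only numpy, scipy, OpenCV 4.12 (cv2) and the standard library are available. Lean on these libraries where they do the work, as an engineer would, in place of code of your own. Each camera call takes 0.05 s, during which the arm holds its last target. There are 200 camera calls.

### The job

Put the balance back into service: fit the cross-shaped weighing pan over the balance's central spindle and its locating pin so that it sits fully home, without dropping or forcing it, and let it go. Then take the largest weight out of the wooden box and stand it gently upright on the middle of the pan. Keep off the glass draught shield, and leave the bottle, the bowl and the two smaller weights as they are.

Things in the scene. Friction and masses are not known exactly. Their poses are not given: they have to be found in the camera images.
- balance: White laboratory balance, fixed, 300 deep (its x) x 210 wide (y), flat top 70 mm above the table; a low console along its front (-x) edge rises to 91 mm. Origin: centre of the underside, on the table; z up, -x is its front. On the top, 45 mm behind the centre, the load receiver (boss, spindle, pin) stands inside a glass draught shield.
- spindle_seat (a point): Centre of the seat on which the pan's hub rests when home, on the spindle's axis, 82 mm above the table, axes as the balance: a flat aluminium boss 52 mm across. The steel spindle, 14 mm in diameter, stands up from it by 30 mm; its top 8 mm taper to 7 mm.
- pin_tip (a point): Tip of the steel locating (anti-rotation) pin, 62 mm from the spindle's axis towards the balance's +x (rear), 36 mm above the seat. The pin is 7 mm in diameter, its top 3 mm taper to 3 mm; up to 18 mm above the seat it is a 12 mm post.
- shield: Square glass draught shield on the balance's top, round the load receiver and centred on it: 188 mm clear inside, 4 mm glass, 45 mm high, its rim 115 mm above the table. Origin at the centre of its foot, axes as the balance.
- pan: Aluminium cross-shaped weighing pan, about 360 g, flat top 38 mm high. Origin: centre of the hub's underside; z up. It starts right way up on the mat at any yaw. Four arms along its +x, -x, +y, -y reach to 76 mm from the centre; 14 mm wide, 12 mm thick, flush with the top. Home: underside on the seat, its +x to the balance's +x (pin). The spindle enters first, the pin only in the last 10 mm.
- pan_index (a point): Centre of the index hole for the pin, 9.5 mm in diameter, through the pan's +x arm 62 mm from the hub's axis, at the arm's underside, 26 mm above the pan's underside. It is the only hole, rimmed in brass; the other arms end in round pads with a black dot.
- pan_top (a point): Centre of the pan's flat top, 38 mm above its underside, ringed by a thin dark line 41 mm across. Under it is the square hub, 56 mm over flats and 38 mm high; its flats face 45 degrees between the pan's x and y, so it is gripped from above over two opposite flats, between the arms. A blind bore from below, 16.5 mm in diameter and 32 mm deep, takes the spindle.
- weight_box: Dark wooden weight box, fixed: block 100 (x) x 170 (y) x 45 mm high; lid open behind (+x), leaning back 25 degrees, to 136 mm high. Three weights stand in round wells 25 mm deep (1.5 mm play all round, floor 20 mm above the table), in a row along y through the centre: largest at y -45, then +18 and +60 mm. Origin: centre of its underside.
- w500: The largest weight, 500 g (may vary), polished steel with a knob: body 38 mm in diameter and 46 mm high, knob 23 mm in diameter above it on a narrow neck (knob from 53 to 66 mm), 66 mm in all; it stands proud of the box's block by 41 mm, 21 mm of it body. Origin: centre of its underside; z up.
- w200: The middle weight (leave alone), 28 mm in diameter, 54 mm high with its knob, in its well. Origin: centre of its underside.
- w100: The smallest weight (leave alone), 22 mm in diameter, 47 mm high with its knob, in its well. Origin: centre of its underside.
- mat: Flat black rubber bench mat, fixed, 280 (x) x 200 (y) x 3 mm; the pan and the bottle stand on it. Origin: centre of its underside.
- bottle: White plastic bottle with a red cap and blue label (leave alone), 58 mm in diameter, 165 mm high, standing on the mat near the pan. Origin: centre of its underside.
- bowl: White porcelain bowl (leave alone), 90 mm across the rim, 36 mm high, in front of the weight box. Origin: centre of its underside.

How it is judged:
By the outcome, as a careful person would: the job done as asked, in the order asked, and still so for the second after the job is handed in, with the robot touching nothing.
It also fails if it takes over 66 s, if anything falls off the work surface, if the arm or the gripper's body presses on something with over 40 N, if the wrist force passes 120 N, or if a joint passes its speed limit or range.

## Working session

There is one attempt and no reset: what is moved stays moved. The work goes in short steps, Python scripts to look and compute and a tool call to move; the robot and the scene stay as the last step left them, time stands still between calls to the robot, and variables do not carry over. Pictures are saved under pics/ and viewed, about 8 in all and at most 12, crops included, and the job is handed in when it is done.

Besides the shell and the picture viewer there is one more tool, called after "Request:" as name(argument=value, ...) on one line, values as JSON. step_arm: Moves the arm, as the interface text tells. Its arguments: {"type":"object","properties":{"rows":{"type":"array","items":{"type":"array","items":{"type":"array","items":{"type":"number"}}}}},"required":["rows"]}

```bash
ls; mkdir -p pics
python3 - <<'E'
from plant import robot
import cv2,numpy as np
s=robot.sense();print({k:np.round(v,3).tolist() for k,v in s.items()})
for n in("scene","top"):
    p,d=robot.capture(n);np.savez(n+".npz",p=p,d=d);cv2.imwrite(f"pics/{n}.png",cv2.resize(p[:,:,::-1],(800,600),interpolation=cv2.INTER_CUBIC))
    c=robot.camera_params(n);print({k:np.round(v,3).tolist() for k,v in c.items()})
print(robot.camera_params("wrist"))
E
```

```text
pics
{'time': 0.0, 'q': [-1.376, 0.259, 1.536, 0.0, 1.348, -0.203], 'qd': [0.001, -0.001, 0.001, -0.001, 0.0, -0.001], 'tau': [-0.0, -43.73, -28.4, 0.072, 0.041, -0.0], 'eef_pos': [0.213, -0.506, 0.218], 'eef_rot': [-0.001, 0.98, 0.198, 0.0], 'wrist_force': [-0.206, 0.495, 0.716], 'moment': [0.045, 0.047, 0.05], 'finger_gap': 0.093}
{'K': [[458.817, 0.0, 252.517], [0.0, 458.817, 194.061], [0.0, 0.0, 1.0]], 'R': [[-0.439, 0.898, 0.009], [0.747, 0.371, -0.552], [-0.499, -0.236, -0.834]], 't': [0.214, -0.349, 1.491]}
{'K': [[348.363, 0.0, 260.382], [0.0, 348.363, 195.009], [0.0, 0.0, 1.0]], 'R': [[-0.003, -1.0, -0.015], [-0.999, 0.003, -0.039], [0.039, 0.015, -0.999]], 't': [0.016, 0.502, 1.124]}
{'K': array([[267.31055114,   0.        , 256.7944192 ],
       [  0.        , 267.31055114, 190.47047267],
       [  0.        ,   0.        ,   1.        ]]), 'T_tool_cam': array([[ 6.20015890e-05, -9.68339602e-01, -2.49636560e-01,
         6.82937591e-02],
       [ 9.99999754e-01, -1.14426729e-04,  6.92228361e-04,
         5.72416340e-05],
       [-6.98877231e-04, -2.49636542e-01,  9.68339356e-01,
        -1.66748001e-01],
       [ 0.00000000e+00,  0.00000000e+00,  0.00000000e+00,
         1.00000000e+00]])}
```

View pics/top.png

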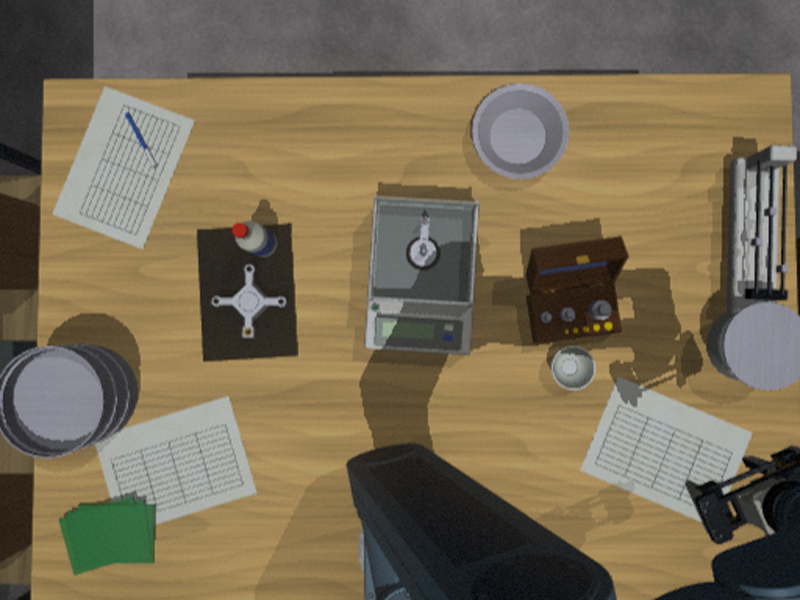

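View pics/scene.png

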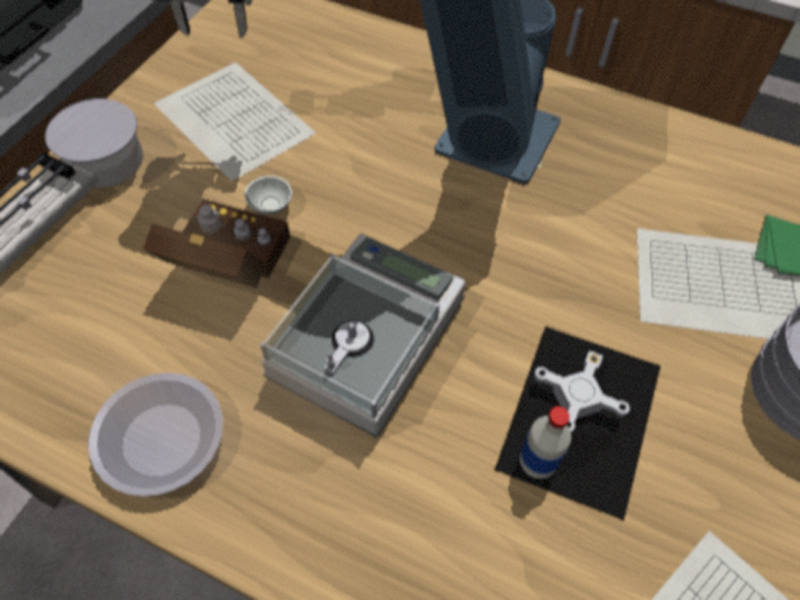

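The top view shows the pan at (249,301), with the brass index hole pointing toward the robot at (249,331). The spindle is at (423,248), with the pin behind it at (425,216), and the w500 knob is at (601,306). The scene view shows the same items at (582,391), (351,328), (330,366) and (208,212). So the pan has to be turned by about half a turn.

```bash
cat > h.py <<'E'
from plant import robot
import cv2,numpy as np
from scipy.spatial.transform import Rotation as Rn
def P(n,s=None):
    c=robot.camera_params(n);K=np.array(c["K"])
    if n!="wrist": return K,np.array(c["R"]),np.array(c["t"])
    s=s or robot.sense()
    T=np.eye(4);T[:3,:3]=Rn.from_quat(np.roll(s["eef_rot"],-1)).as_matrix();T[:3,3]=s["eef_pos"]
    M=np.linalg.inv(T@np.array(c["T_tool_cam"]));return K,M[:3,:3],M[:3,3]
def ray(cam,uv):
    K,R,t=cam;d=R.T@np.linalg.solve(K,[*uv,1.]);return -R.T@t,d
def onz(cam,uv,z):
    o,d=ray(cam,uv);return o+d*(z-o[2])/d[2]
def tri(obs):
    A=np.zeros((3,3));b=np.zeros(3)
    for cam,uv in obs:
        o,d=ray(cam,uv);d=d/np.linalg.norm(d);M=np.eye(3)-np.outer(d,d);A+=M;b+=M@o
    X=np.linalg.solve(A,b)
    return X,[np.linalg.norm(np.cross(X-ray(c,u)[0],ray(c,u)[1]/np.linalg.norm(ray(c,u)[1]))) for c,u in obs]
def proj(cam,X):
    K,R,t=cam;p=K@(R@np.array(X)+t);return p[:2]/p[2]
def snap(n,f):
    s=robot.sense();p,d=robot.capture(n);K,R,t=P(n,s)
    np.savez(f+".npz",p=p,d=d,K=K,R=R,t=t);cv2.imwrite(f"pics/{f}.png",cv2.resize(p[:,:,::-1],(800,600),interpolation=cv2.INTER_CUBIC))
    print(f,np.round(s["time"],2),np.round(s["eef_pos"],4),np.round(s["eef_rot"],4),np.round(s["q"],3))
def load(f):
    z=np.load(f+".npz");return (z["K"],z["R"],z["t"]),z["p"],z["d"]
E
python3 - <<'E'
from h import *
T,S=P("top"),P("scene");k=.64
for n,a,b in[("pan",(249,301),(582,391)),("hole",(249,331),(595,357)),("spin",(423,247),(351,328)),("pin",(425,216),(330,366)),("w500",(601,306),(208,212)),("bottlecap",(240,230),(559,416)),("w200",(568,314),(242,228))]:
    X,e=tri([(T,np.array(a)*k),(S,np.array(b)*k)]);print(n,X.round(4),np.round(e,4))
E
```

```text
pan [0.5096 0.3378 0.0341] [0.0007 0.0007]
hole [0.4478 0.3361 0.0428] [0.0022 0.0022]
spin [ 0.6079 -0.0177  0.11  ] [0.0006 0.0006]
pin [ 0.6713 -0.0216  0.0897] [0.0012 0.0012]
w500 [ 0.4954 -0.3621  0.0854] [0.0002 0.0002]
bottlecap [0.6333 0.3157 0.1618] [0.0002 0.0002]
w200 [ 0.4808 -0.3069  0.0555] [0.0001 0.0001]
```

Request:
step_arm(rows=[[[3.4,2.1,0,0,0,0,100],[6.8,4.2,0.3,0,0,0,100],[10.2,6.4,0.6,0,0,0,100],[13.6,8.5,1,0,0,0,100],[17,10.7,1,0,0,0,100],[20.6,12.9,1,0,0,0,100],[24,15,1,0,0,0,100],[24,15,1,0,0,0,100]]])

```text
time: 0.77
eef_pos: [0.4583, -0.3522, 0.2282]
eef_rot: [-0.001, 0.98, 0.201, 0.001]
wrist_force: [-0.8, 0.4, -0.1]
finger_gap: 0.0927
```

```bash
python3 -c "
from h import *
snap('wrist','w1')"
```

```text
w1 0.77 [ 0.4583 -0.3522  0.2282] [-0.0011  0.9797  0.2006  0.0014] [-0.85   0.303  1.451  0.004  1.388  0.316]
```

Request:
step_arm(rows=[[[1.5,3.5,0.2,0,0,0,100],[3,7,0.4,0,0,0,100],[4.5,10.5,0.6,0,0,0,100],[6,14,0.8,0,0,0,100],[7,18,0.8,0,0,0,100],[8,22,0.8,0,0,0,100],[9,25,0.8,0,0,0,100],[9,25,0.8,0,0,0,100]]])

```text
time: 1.48
eef_pos: [0.5433, -0.1026, 0.2365]
eef_rot: [-0.001, 0.98, 0.2, 0.0]
wrist_force: [-0.4, 0.7, -0.5]
finger_gap: 0.0929
```

```bash
python3 -c "
from h import *
snap('wrist','w2')"
```

```text
w2 1.48 [ 0.5433 -0.1026  0.2365] [-1.100e-03  9.799e-01  1.995e-01  2.000e-04] [-0.39   0.253  1.498  0.002  1.391  0.779]
```

View pics/w1.png

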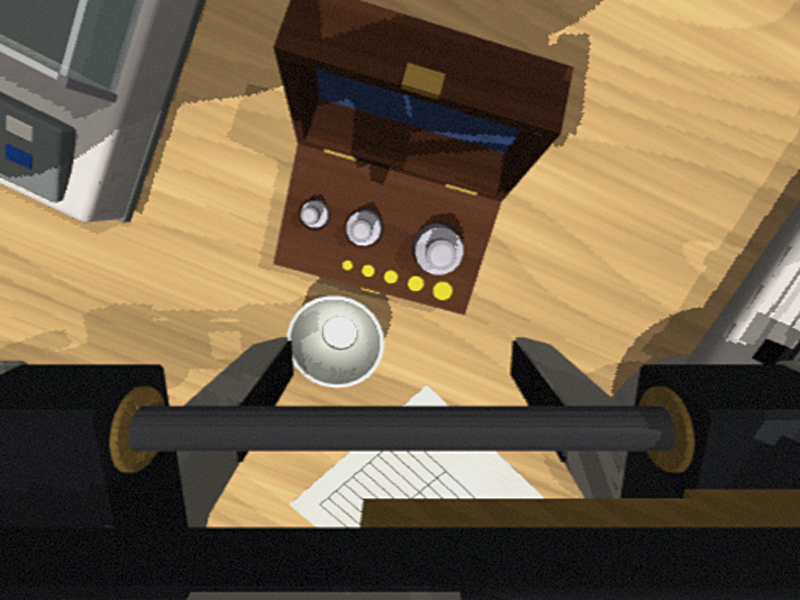

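View pics/w2.png

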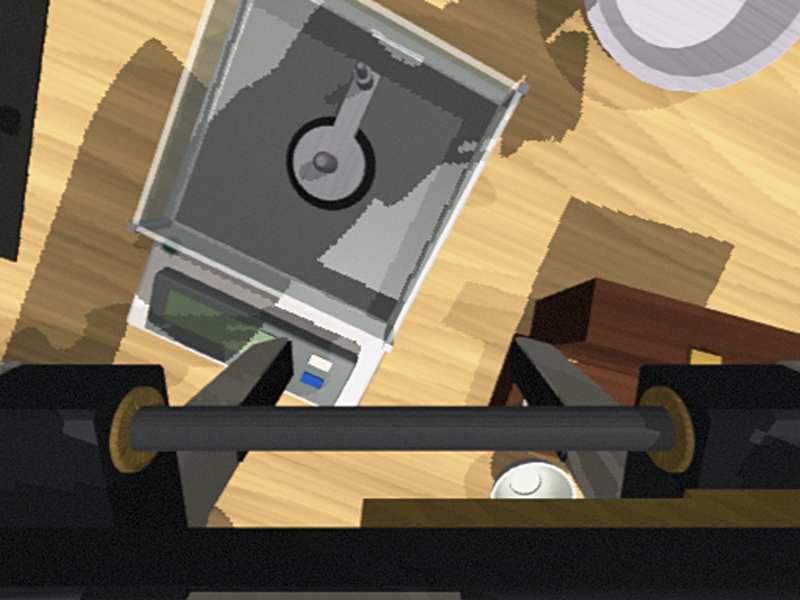

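w1 shows the w500 knob at (440,252), w200 at (362,229), w100 at (312,214) and the bowl in front of the box. w2 shows the spindle top near (322,160) and the pin near (362,70), with the shield clear around both. Next I'll use the depth images to measure more precisely.

```bash
cat >> h.py <<'E'
def cloud(f):
    (K,R,t),p,d=load(f);v,u=np.mgrid[:384,:512]
    X=np.stack([(u-K[0,2])/K[0,0]*d,(v-K[1,2])/K[1,1]*d,d],-1)
    W=(X-t)@R;W[d<=0]=np.nan;return W,p
E
python3 - <<'E'
from h import *
for n in("top","scene"):
    K,R,t=P(n);z=np.load(n+".npz");np.savez(n+".npz",p=z["p"],d=z["d"],K=K,R=R,t=t)
def near(f,c,r,lo,hi):
    W,p=cloud(f);m=(np.hypot(W[...,0]-c[0],W[...,1]-c[1])<r)&(W[...,2]>lo)&(W[...,2]<hi)
    if m.sum()==0: print(f,'none');return
    q=W[m];mm=(q.min(0)+q.max(0))/2;vu=np.argwhere(m)
    print(f,m.sum(),'mean',q.mean(0).round(4),'mid',mm.round(4),'med z',np.median(q[:,2]).round(4),'uv',vu.mean(0)[::-1].round(1))
c=(.608,-.018)
for f in("w2","top","scene"):
    print('spindle');near(f,c,.02,.104,.12); print('boss');near(f,c,.024,.076,.09)
    print('pin');near(f,(.67,-.02),.02,.102,.13);print('post');near(f,(.67,-.02),.02,.094,.13)
for f in("w1","top","scene"):
    print('w500');near(f,(.495,-.362),.02,.079,.1);near(f,(.495,-.362),.025,.06,.071)
    print('w200');near(f,(.48,-.3),.02,.065,.08)
    print('pan');near(f,(.51,.338),.09,.03,.05)
# crops
a=load("w2")[1][:,:,::-1];b=load("w1")[1][:,:,::-1];s=load("scene")[1][:,:,::-1]
cr=lambda i,u,v,w,h,k:cv2.resize(i[v:v+h,u:u+w],None,fx=k,fy=k,interpolation=cv2.INTER_CUBIC)
A=cr(a,175,30,80,120,5);B=cr(s,190,190,80,60,5);C=cr(b,180,110,80,60,5)
cv2.imwrite("pics/c1.png",np.hstack([A,np.vstack([B,C])]))
E
```

```text
spindle
w2 138 mean [ 0.6027 -0.0197  0.1094] mid [ 0.6027 -0.019   0.1094] med z 0.1094 uv [206.1 103.1]
boss
w2 1230 mean [ 0.6081 -0.0186  0.0826] mid [ 0.6081 -0.0181  0.0837] med z 0.0827 uv [211.2  99.6]
pin
w2 68 mean [ 0.6636 -0.0236  0.1143] mid [ 0.6645 -0.0231  0.1107] med z 0.1162 uv [230.5  44.2]
post
w2 145 mean [ 0.6631 -0.0239  0.1066] mid [ 0.6642 -0.0227  0.1068] med z 0.1015 uv [231.3  47. ]
spindle
top 16 mean [ 0.6004 -0.018   0.1091] mid [ 0.6    -0.0176  0.1096] med z 0.1087 uv [270.6 160.8]
boss
top 161 mean [ 0.6072 -0.0181  0.0817] mid [ 0.6079 -0.018   0.0817] med z 0.0815 uv [270.5 159.8]
pin
top 7 mean [ 0.6625 -0.0222  0.114 ] mid [ 0.6621 -0.0223  0.1131] med z 0.1149 uv [272.  139.7]
post
top 14 mean [ 0.6615 -0.0215  0.1068] mid [ 0.6615 -0.021   0.1077] med z 0.1049 uv [271.7 140.5]
spindle
scene 21 mean [ 0.6059 -0.0173  0.1078] mid [ 0.605  -0.0179  0.1087] med z 0.1078 uv [225.  209.8]
boss
scene 226 mean [ 0.6106 -0.0167  0.0814] mid [ 0.6083 -0.0179  0.083 ] med z 0.0815 uv [224.7 217. ]
pin
scene 15 mean [ 0.6676 -0.022   0.1119] mid [ 0.6673 -
[... 573 characters left out ...]
65 mean [ 0.4886 -0.363   0.0661] mid [ 0.4881 -0.3682  0.0657] med z 0.0664 uv [382.8 198.3]
w200
top 27 mean [ 0.4802 -0.3055  0.0722] mid [ 0.4805 -0.3059  0.0721] med z 0.0722 uv [364.6 201.1]
pan
top 603 mean [0.5087 0.3357 0.0407] mid [0.5105 0.337  0.0387] med z 0.0409 uv [159.2 192.9]
w500
scene 49 mean [ 0.4949 -0.3681  0.0846] mid [ 0.4939 -0.3692  0.085 ] med z 0.085 uv [131.4 135. ]
scene 79 mean [ 0.4973 -0.3646  0.0654] mid [ 0.4921 -0.3681  0.065 ] med z 0.0654 uv [133.4 140.6]
w200
scene 32 mean [ 0.4858 -0.3058  0.0712] mid [ 0.4856 -0.3065  0.071 ] med z 0.071 uv [153.2 143.7]
pan
scene 924 mean [0.5106 0.3372 0.0397] mid [0.5116 0.3362 0.0378] med z 0.0402 uv [372.4 249.6]
```

View pics/c1.png

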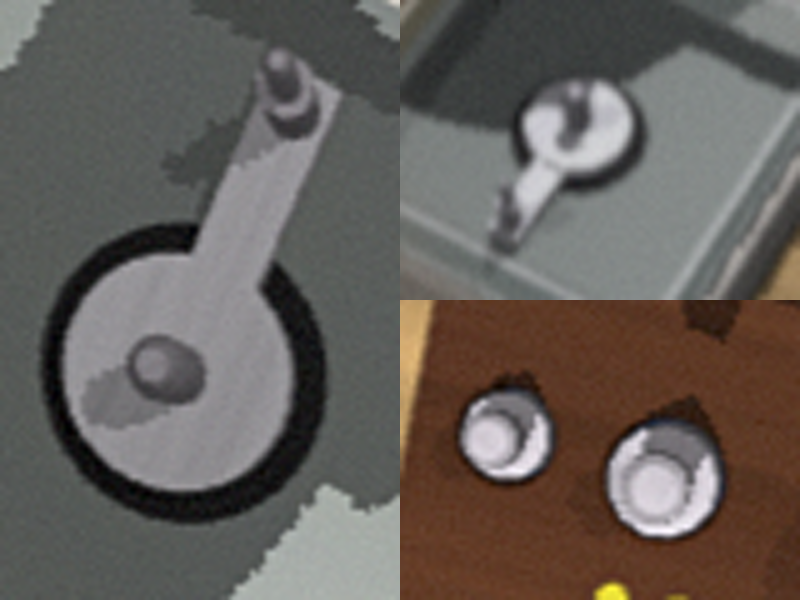

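Request:
step_arm(rows=[[[0,2.5,0,0,0,0.123,100],[0,5,0,0,0,0.246,100],[0,7.5,0,0,0,0.369,100],[0,10,0,0,0,0.492,100],[0,12.5,0,0,0,0.615,100],[0,15,0,0,0,0.738,100],[0,18,0,0,0,0.861,100],[0,21,0,0,0,0.984,100]]])

```text
time: 2.2
eef_pos: [0.5431, 0.1014, 0.2364]
eef_rot: [0.0, 0.77, 0.638, -0.001]
wrist_force: [0.8, 0.9, -0.4]
finger_gap: 0.0931
```

Request:
step_arm(rows=[[[0,2.8,0,0,0,0.123,100],[0,5.6,0,0,0,0.246,100],[0,8.4,0,0,0,0.369,100],[0,11.2,0,0,0,0.492,100],[0,14,0,0,0,0.615,100],[0,17,0,0,0,0.738,100],[0,20,0,0,0,0.861,100],[0,20,0,0,0,0.984,100]]])

```text
time: 2.87
eef_pos: [0.5435, 0.3053, 0.236]
eef_rot: [-0.001, 0.375, 0.927, 0.001]
wrist_force: [-0.2, -0.7, 0.5]
finger_gap: 0.093
```

Run:
```python
from h import *
snap('wrist','w3')
print(2*np.degrees(np.arctan2(*robot.sense()['eef_rot'][[2,1]])) if hasattr(robot.sense()['eef_rot'],'shape') else '')
W,p=cloud('w3')
m=(np.hypot(W[...,0]-.51,W[...,1]-.337)<.1)&(W[...,2]>.036)&(W[...,2]<.046)
vu=np.argwhere(m);print(m.sum(),vu.mean(0)[::-1],W[m].mean(0),np.median(W[m][:,2]))
v0,u0=vu.min(0)-6;v1,u1=vu.max(0)+6
a=p[v0:v1,u0:u1,::-1];k=min(780/a.shape[1],590/a.shape[0]);print(u0,v0,k)
cv2.imwrite("pics/c3.png",cv2.resize(a,None,fx=k,fy=k,interpolation=cv2.INTER_CUBIC))
```

```text
w3 2.87 [0.5435 0.3053 0.236 ] [-5.000e-04  3.748e-01  9.271e-01  6.000e-04] [ 0.332  0.381  1.32   0.002  1.441 -0.47 ]
136.39553148232196
3264 [256.26348039 138.65226716] [0.50928165 0.33666391 0.04176174] 0.041785581410910905
205 87 4.796747967479675
```

View pics/c3.png

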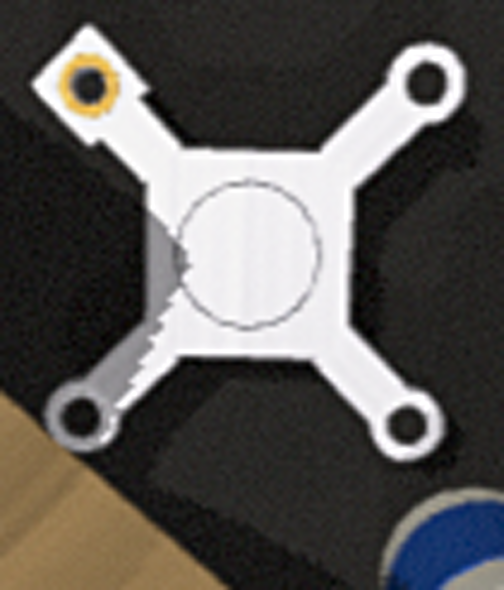

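The pan crop shows the ring centre at (249,254), the brass hole at (89,85) and the black dots at (428,82), (408,426) and (79,417). The bottle is at lower right, clear of the flats to be gripped.

Run:
```python
from h import *
k=4.79675;f=lambda x,y:(205+x/k-.4,87+y/k-.4)
c3=load('w3')[0];T=load('top')[0];S=load('scene')[0]
c=onz(c3,f(249,254),.041);h=onz(c3,f(89,85),.041)
pts=np.array([onz(c3,f(*q),.041)[:2] for q in[(89,85),(428,82),(408,426),(79,417)]])
print(c,h,pts.round(4),'mean',pts.mean(0))
z=[pts[0]-pts[2],pts[3]-pts[1]];print([np.degrees(np.arctan2(a[1],a[0])) for a in z],[np.hypot(*a) for a in z])
print('tri centre',tri([(c3,f(249,254)),(T,(159.2,192.6)),(S,(372.4,250))]))
c2=load('w2')[0]
sp=onz(c2,(205.4,101.6),.112);pn=onz(c2,(230,41.2),.118);print('spindle',sp,'pin',pn,np.degrees(np.arctan2(*(pn-sp)[1::-1])),np.hypot(*(pn-sp)[:2]))
print(proj(T,sp),proj(S,sp),proj(T,pn),proj(S,pn))
```

```text
[0.5098897  0.33647568 0.041     ] [0.44780397 0.33663541 0.041     ] [[0.4478 0.3366]
 [0.5106 0.4027]
 [0.5766 0.3355]
 [0.5091 0.2695]] mean [0.51102562 0.33608497]
[np.float64(179.49884475369424), np.float64(-90.65506811505615)] [np.float64(0.1288004287817432), np.float64(0.13329199639459915)]
tri centre (array([0.5100073 , 0.3370593 , 0.03649468]), [np.float64(0.0007895973233134001), np.float64(0.000213674221788276), np.float64(0.0009335292262142326)])
spindle [ 0.60383886 -0.01899712  0.112     ] pin [ 0.66516296 -0.02278911  0.118     ] -3.5383898918249357 0.06144122391945599
[270.97195337 159.4507767 ] [224.66609259 207.95473754] [272.20659958 138.54698354] [210.72462989 226.08196193]
```

Run:
```python
from h import *
W,p=cloud('w2')
c2=load('w2')[0];print(onz(c2,(210.8,103),.082),onz(c2,(205.0,101.2),.112))
for f in('w2','top','scene'):
    W,p=cloud(f);g=p.mean(-1)
    m=(np.hypot(W[...,0]-.606,W[...,1]+.018)<.045)&(abs(W[...,2]-.082)<.0025)
    q=W[m];print(f,m.sum(),q.min(0).round(4),q.max(0).round(4),'circ',cv2.minEnclosingCircle((q[q[:,0]<.62][:,:2]*1000).astype(np.float32)), np.median(q[:,2]))
```

```text
[ 0.60458267 -0.01931102  0.082     ] [ 0.60404706 -0.01847854  0.112     ]
w2 1799 [ 0.5767 -0.0447  0.0795] [0.6508 0.0071 0.0845] circ ((602.593505859375, -18.714797973632812), 26.092824935913086) 0.08245667864079487
top 178 [ 0.5755 -0.041   0.0795] [0.6497 0.005  0.0845] circ ((600.9511108398438, -17.979427337646484), 25.831628799438477) 0.08157928825950614
scene 246 [ 0.5781 -0.0435  0.0795] [0.6503 0.0066 0.0845] circ ((603.7988891601562, -17.86276626586914), 26.658727645874023) 0.08162317419089728
```

Request:
step_arm(rows=[[[-0.7,0.6,-2,0,0,-0.01,100],[-1.4,1.2,-4,0,0,-0.02,100],[-2.0,1.8,-6,0,0,-0.035,100],[-2.7,2.4,-8,0,0,-0.035,100],[-3.35,3.1,-10,0,0,-0.035,100],[-3.35,3.1,-12,0,0,-0.035,100],[-3.35,3.1,-14,0,0,-0.035,100],[-3.35,3.1,-14,0,0,-0.035,100]]])

```text
time: 3.58
eef_pos: [0.5079, 0.3303, 0.0923]
eef_rot: [-0.002, 0.397, 0.918, -0.003]
wrist_force: [-0.9, 0.1, -1.0]
finger_gap: 0.0932
```

Request:
step_arm(rows=[[[0.05,0.25,-1,0,0,0,100],[0.05,0.25,-2,0,0,0,100],[0.05,0.25,-3,0,0,0,100],[0.05,0.25,-4,0,0,0,100],[0.05,0.25,-4,0,0,0,100],[0.05,0.25,-4,0,0,0,100],[0.05,0.25,-4,0,0,0,100],[0.05,0.25,-4,0,0,0,100]]])

```text
time: 4.25
eef_pos: [0.5105, 0.3367, 0.0573]
eef_rot: [0.0, 0.394, 0.919, 0.0]
wrist_force: [0.3, -0.1, -0.8]
finger_gap: 0.093
```

Run:
```python
from h import *
s=robot.sense();print(s['eef_pos'],s['eef_rot'],s['wrist_force'],np.round(s['qd'],3),2*np.degrees(np.arctan2(s['eef_rot'][2],s['eef_rot'][1])))
```

```text
[0.51051798 0.3367356  0.05732625] [4.44473178e-04 3.94305436e-01 9.18979241e-01 4.25169143e-04] [ 0.31692598 -0.05649918 -0.828596  ] [-0.001 -0.004  0.     0.001 -0.001 -0.   ] 133.55466479537952
```

Request:
step_arm(rows=[[[0,0,-1.2,0,0,0.012,100],[0,0,-2.4,0,0,0.012,100],[0,0,-3.6,0,0,0.012,100],[0,0,-4.6,0,0,0.012,100],[0,0,-4.6,0,0,0.012,100],[0,0,-4.6,0,0,0.012,80],[0,0,-4.6,0,0,0.012,62],[0,0,-4.6,0,0,0.012,50]]])

```text
time: 4.92
eef_pos: [0.5106, 0.3367, 0.0111]
eef_rot: [0.0, 0.389, 0.921, 0.0]
wrist_force: [0.8, -0.1, -0.6]
finger_gap: 0.0778
```

Request:
step_arm(rows=[[[0,0,0,0,0,0,40],[0,0,0,0,0,0,40],[0,0,0,0,0,0,40],[0,0,0,0,0,0,40],[0,0,0,0,0,0,40],[0,0,0,0,0,0,40],[0,0,0.3,0,0,0,40],[0,0,0.6,0,0,0,40]]])

```text
time: 5.58
eef_pos: [0.5093, 0.3361, 0.016]
eef_rot: [-0.001, 0.389, 0.921, -0.001]
wrist_force: [0.3, 0.1, -4.0]
finger_gap: 0.0559
```

Request:
step_arm(rows=[[[0,0,1,0,0,0,40],[0,0,3,0,0,0,40],[0,0,5.5,0,0,0,40],[0,0,8.5,0,0,0,40],[0,0,11.5,0,0,0,40],[0,0,14.5,0,0,0,40],[0,0,17,0,0,0,40],[0,0,19,0,0,0,40]]])

```text
time: 6.25
eef_pos: [0.5103, 0.3366, 0.2098]
eef_rot: [0.001, 0.389, 0.921, 0.001]
wrist_force: [0.6, -0.2, -3.1]
finger_gap: 0.0559
```

Request:
step_arm(rows=[[[0,-1,0.3,0,0,-0.05,40],[0,-3,0.5,0,0,-0.15,40],[0,-5,1,0,0,-0.27,40],[0,-7,1,0,0,-0.39,40],[0,-9,1,0,0,-0.51,40],[0,-11,1,0,0,-0.63,40],[0,-13,1,0,0,-0.75,40],[0,-15,1,0,0,-0.87,40]]])

```text
time: 6.92
eef_pos: [0.5095, 0.1855, 0.2171]
eef_rot: [-0.0, 0.743, 0.669, -0.0]
wrist_force: [-0.5, -0.2, -3.3]
finger_gap: 0.0559
```

Request:
step_arm(rows=[[[0,-2,0,0,0,-0.12,40],[0,-4,0,0,0,-0.24,40],[0,-6,0,0,0,-0.36,40],[0,-8,0,0,0,-0.48,40],[0,-10,0,0,0,-0.6,40],[0,-12,0,0,0,-0.72,40],[0,-14,0,0,0,-0.84,40],[0,-16,0,0,0,-0.96,40]]])

```text
time: 7.58
eef_pos: [0.5095, 0.0256, 0.2171]
eef_rot: [-0.0, 0.968, 0.251, -0.0]
wrist_force: [0.9, -0.8, -4.0]
finger_gap: 0.0559
```

Run:
```python
from h import *
s=robot.sense();print(s['eef_pos'],s['wrist_force'],s['finger_gap'],np.round(s['q'],3),2*np.degrees(np.arctan2(s['eef_rot'][2],s['eef_rot'][1])))
```

```text
[0.50951698 0.02558517 0.21710175] [ 0.85792148 -0.79378578 -4.03388806] 0.05585052133560775 [-0.169  0.188  1.63   0.     1.323  0.895] 29.04170859184139
```

Request:
step_arm(rows=[[[0.3,0.3,0,0,0,-0.12,40],[0.7,0.7,0,0,0,-0.24,40],[1,1,0,0,0,-0.36,40],[1.4,1.4,0,0,0,-0.48,40],[1.8,1.8,0,0,0,-0.6,40],[2,2,0,0,0,-0.72,40],[2,2,0,0,0,-0.84,40],[2,2,0,0,0,-0.96,40]]])

```text
time: 8.25
eef_pos: [0.5297, 0.0467, 0.217]
eef_rot: [-0.0, 0.974, -0.225, -0.0]
wrist_force: [0.3, 0.2, -3.0]
finger_gap: 0.0557
```

Request:
step_arm(rows=[[[0,0.3,0,0,0,-0.12,40],[0,0.6,0,0,0,-0.24,40],[0,1,0,0,0,-0.34,40],[0,1,0,0,0,-0.393,40],[0,1,0,0,0,-0.393,40],[0,1,0,0,0,-0.393,40],[0,1,0,0,0,-0.393,40],[0,1,0,0,0,-0.393,40]]])

```text
time: 8.92
eef_pos: [0.53, 0.0564, 0.2167]
eef_rot: [0.0, 0.913, -0.407, -0.0]
wrist_force: [0.0, 0.8, -3.8]
finger_gap: 0.0559
```

Run:
```python
from h import *
s=robot.sense();print(s['eef_pos'],s['wrist_force'],s['finger_gap'],2*np.degrees(np.arctan2(s['eef_rot'][2],s['eef_rot'][1])))
snap('wrist','w4');snap('top','t4');snap('scene','s4')
```

```text
[0.52996305 0.05637443 0.21674937] [ 0.0198191   0.7895537  -3.80560484] 0.055889090916245845 -48.07818963233042
w4 8.92 [0.53   0.0564 0.2167] [ 0.      0.9133 -0.4074 -0.    ] [-0.103  0.229  1.578 -0.     1.334  2.306]
t4 8.97 [0.53   0.0564 0.2167] [ 0.      0.9132 -0.4075 -0.    ] [-0.103  0.229  1.578 -0.     1.334  2.307]
s4 9.02 [0.53   0.0564 0.2167] [ 0.      0.9132 -0.4076  0.    ] [-0.103  0.229  1.578 -0.     1.334  2.307]
```

View pics/w4.png

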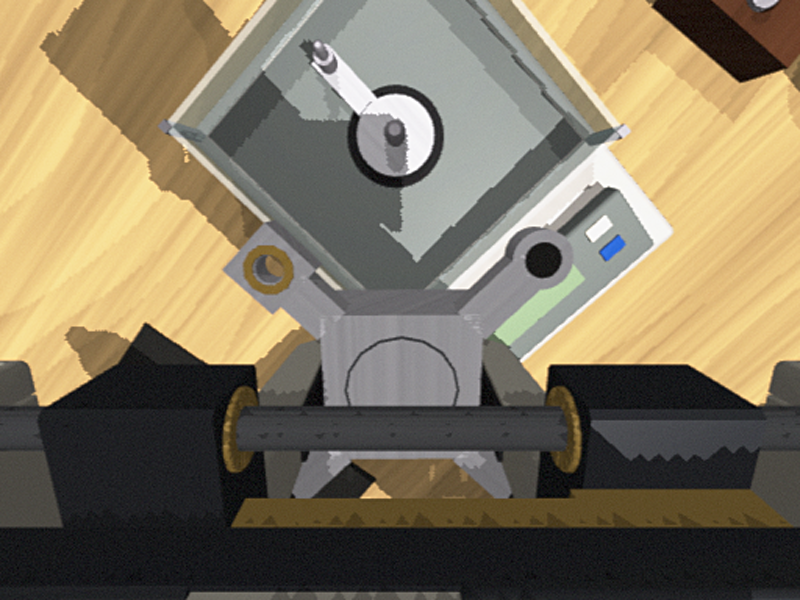

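w4 shows the held pan with its brass hole at (267,270), dot at (543,260) and ring from x=346 to 458 with its top at y=338. The spindle tip is at (395,130) and the pin tip at (318,47). The view is square to the grip.

Run:
```python
from h import *
c,p,d=load('w4');f=lambda x,y:((x+.5)*.64-.5,(y+.5)*.64-.5)
W,_=cloud('w4')
for n,q in[('ring top',(402,345)),('hubleft',(335,380)),('armR',(505,285)),('boss',(425,120)),('spindle',(395,130)),('pin',(318,47))]:
    u,v=map(int,np.round(f(*q)));print(n,W[v,u].round(4))
zt=.2472
h=onz(c,f(267,270),zt);b=onz(c,f(543,260),zt)
# centre: the two arm directions are perpendicular from centre with 62/68 mm; use ring edges
L=onz(c,f(346,388),zt);R=onz(c,f(458,388),zt);Tp=onz(c,f(402,338),zt)
psi=np.radians(-48.08);tx=np.array([np.cos(psi),np.sin(psi)]);ty=np.array([np.sin(psi),-np.cos(psi)])
o=np.array([.53,.0564])
tf=lambda X:(np.array([(X[:2]-o)@tx,(X[:2]-o)@ty])*1000).round(2)
print('ring L,R,top',tf(L),tf(R),tf(Tp),'hole',tf(h),'dot',tf(b), 'hub front',tf(onz(c,f(402,316),zt)),'hub back',tf(onz(c,f(402,458),zt)))
s=onz(c,f(395,130),.112);pn=onz(c,f(318,47),.118)
print('spindle',s,tf(s),'pin',pn,tf(pn),np.degrees(np.arctan2(*(pn-s)[1::-1])),np.hypot(*(pn-s)[:2]))
v=h-b;print('hole-dot vec angle world',np.degrees(np.arctan2(v[1],v[0])),np.hypot(*v[:2]))
a=cv2.resize(p[15:100,160:320,::-1],None,fx=4.8,fy=4.8,interpolation=cv2.INTER_CUBIC)
b=cv2.resize(p[130:270,130:380,::-1],None,fx=3.07,fy=3.07,interpolation=cv2.INTER_CUBIC)[:190]
bb=cv2.resize(p[135:215,190:310,::-1],None,fx=5,fy=5,interpolation=cv2.INTER_CUBIC)
cc=np.zeros((600,768,3),np.uint8);cc[:192,:]=a[:192];cc[200:600,:600]=bb[:400];cv2.imwrite('pics/c4.png',cc)
```

```text
ring top [0.5405 0.0434 0.2474]
hubleft [0.5496 0.0689 0.2473]
armR [0.5295 0.0043 0.2477]
boss [ 0.5939 -0.0398  0.0816]
spindle [ 0.6019 -0.0193  0.1126]
pin [ 0.6633 -0.0219  0.1193]
ring L,R,top [  0.57 -19.05] [ 0.57 20.91] [19.46  0.92] hole [ 43.3  -43.81] dot [46.66 47.33] hub front [27.4   0.92] hub back [-28.05   0.94]
spindle [ 0.60217221 -0.01909936  0.112     ] [104.4   -3.26] pin [ 0.66352211 -0.02229389  0.118     ] [147.76 -46.78] -2.9807416691258206 0.06143301256033806
hole-dot vec angle world 44.028716742308816 0.09120911243158275
```

View pics/c4.png

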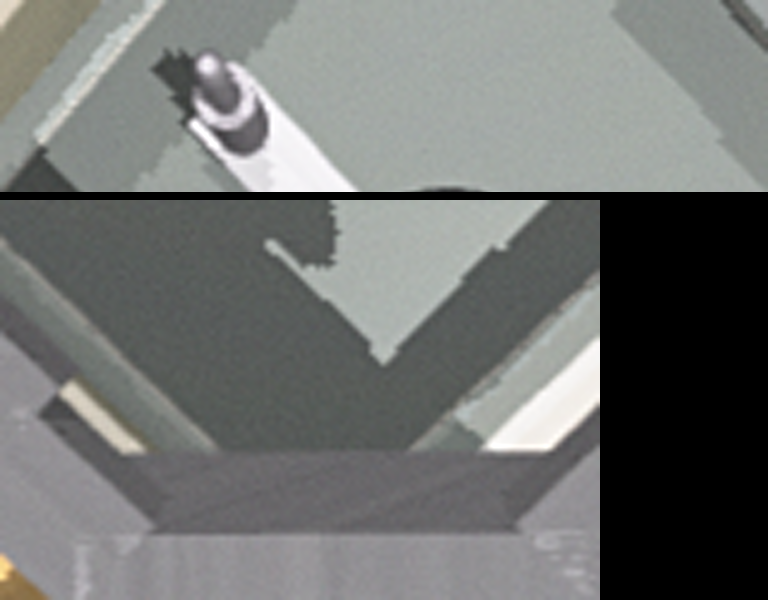

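Run:
```python
from h import *
c,p,d=load('w4')
def cr(u,v,n=24,k=12):
    a=cv2.resize(p[v:v+n,u:u+n,::-1],None,fx=k,fy=k,interpolation=cv2.INTER_LINEAR)
    for i in range(0,n,4):
        cv2.putText(a,str(u+i),(i*k,10),0,.33,(0,0,255),1);cv2.putText(a,str(v+i),(0,i*k+10),0,.33,(255,0,0),1)
        a[:,i*k]=a[:,i*k]//2;a[i*k]=a[i*k]//2
    return a
cr4=[cr(159,160,24,12),cr(335,154,24,12),cr(241,72,24,12),cr(192,20,24,12)]
cv2.imwrite('pics/c5.png',np.vstack([np.hstack(cr4[:2]),np.hstack(cr4[2:])]))
```

```text
(no output)
```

View pics/c5.png

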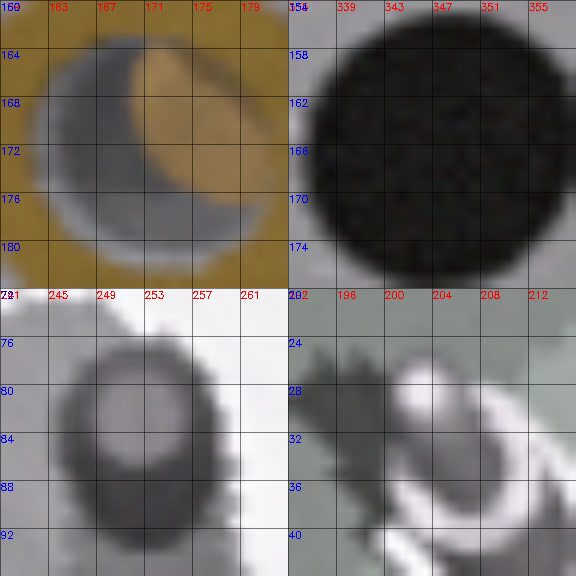

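The crops give the hole at u,v = (171.4,172.2), the dot at (347.0,165.7), the spindle cap at (252.2,82.5) and the pin cap at (202.6,28.0), all in native pixels.

Run:
```python
from h import *
c,p,d=load('w4');zt=.2472
psi=np.radians(-48.1);tx=np.array([np.cos(psi),np.sin(psi)]);ty=np.array([np.sin(psi),-np.cos(psi)]);o=np.array([.53,.0564])
tf=lambda X:(np.array([(X[:2]-o)@tx,(X[:2]-o)@ty])*1000)
h,b=[onz(c,q,zt) for q in((171.4,172.2),(347,165.7))]
s=onz(c,(252.2,82.5),.112);pn=onz(c,(202.6,28),.118)
print('hole',tf(h),'dot',tf(b),'sp',tf(s),s,'pin',tf(pn),pn)
v=tf(h)-tf(b);ideal=np.array([62,-62])*2**-.5-np.array([66.75,66.75])*2**-.5
rot=np.arctan2(v[1],v[0])-np.arctan2(ideal[1],ideal[0]);print('pan rot in tool deg (tool axes)',np.degrees(rot),np.hypot(*v),np.hypot(*ideal))
Rm=np.array([[np.cos(rot),-np.sin(rot)],[np.sin(rot),np.cos(rot)]])
cen=((tf(h)+tf(b))-Rm@(np.array([62,-62])+np.array([66.75,66.75]))*2**-.5)/2;print('centre tool',cen)
hx=(h-b)[:2];dirp=tf(h)-cen
sp=tf(pn)-tf(s);print('pin dir-hole dir deg (tool)',np.degrees(np.arctan2(sp[1],sp[0])-np.arctan2(dirp[1],dirp[0])),np.hypot(*sp),np.hypot(*dirp))
m=tf(s)-cen;print('move world xy mm',m[0]*tx+m[1]*ty)
# top/scene cross-check of pin azimuth w/ shield & boss
for f in('w2',):
    c2=load(f)[0];s2=onz(c2,(205.0,101.4),.112);p2=onz(c2,(230,41.2),.118);print(s2,p2,np.degrees(np.arctan2(*(p2-s2)[1::-1])))
```

```text
hole [ 43.51029962 -43.44952922] dot [46.94710418 47.11903408] sp [104.85607729  -3.69506891] [ 0.60277658 -0.0191779   0.112     ] pin [149.24979456 -47.40948392] [ 0.6649613  -0.02302675  0.118     ]
pan rot in tool deg (tool axes) -0.06029318975403942 90.6337480351594 91.10193466661399
centre tool [-0.29303917  0.20327611]
pin dir-hole dir deg (tool) 0.34311427677290085 62.30370945677737 61.84092416718914
move world xy mm [ 73.12358637 -75.66025974]
[ 0.60386188 -0.0185469   0.112     ] [ 0.66516296 -0.02278911  0.118     ] -3.95872052988186
```

Request:
step_arm(rows=[[[1,-1,0,0,0,-0.006,40],[2.5,-2.5,0,0,0,-0.006,40],[4,-4,0,0,0,-0.006,40],[5.5,-5.5,0,0,0,-0.006,40],[6.6,-6.8,0,0,0,-0.006,40],[7.3,-7.5,0,0,0,-0.006,40],[7.32,-7.52,-1,0,0,-0.006,40],[7.32,-7.52,-2,0,0,-0.006,40]]])

```text
time: 9.73
eef_pos: [0.6036, -0.0191, 0.1959]
eef_rot: [-0.0, 0.912, -0.411, 0.0]
wrist_force: [0.3, 1.0, -3.9]
finger_gap: 0.0558
```

Request:
step_arm(rows=[[[0,0,-1,0,0,0,40],[0,0,-2,0,0,0,40],[0,0,-3,0,0,0,40],[0,0,-4,0,0,0,40],[0,0,-5,0,0,0,40],[0,0,-6,0,0,0,40],[0,0,-6.3,0,0,0,40],[0,0,-6.3,0,0,0,40]]])

```text
time: 10.4
eef_pos: [0.6025, -0.0185, 0.1323]
eef_rot: [0.0, 0.912, -0.411, -0.001]
wrist_force: [0.6, 0.5, -3.5]
finger_gap: 0.0555
```

Run:
```python
from h import *
s=robot.sense();print(s['eef_pos'],s['wrist_force'],s['moment'],s['finger_gap'],2*np.degrees(np.arctan2(s['eef_rot'][2],s['eef_rot'][1])))
snap('top','t5');snap('scene','s5');snap('wrist','w5')
a=load('t5')[1][120:180,240:300,::-1];b=load('s5')[1][180:255,190:265,::-1];w=load('w5')[1][100:220,150:370,::-1]
r=lambda i,W,H:cv2.resize(i,(W,H),interpolation=cv2.INTER_CUBIC)
cv2.imwrite('pics/c6.png',np.vstack([np.hstack([r(a,390,330),r(b,390,330)]),np.hstack([r(w,480,262),np.zeros((262,300,3),np.uint8)])]))
```

```text
[ 0.60251356 -0.01853194  0.13228975] [ 0.55753309  0.50685018 -3.54613081] [ 0.12778376  0.01592936 -0.01218525] 0.05547968689083034 -48.477500307643844
t5 10.4 [ 0.6025 -0.0185  0.1323] [ 2.000e-04  9.118e-01 -4.105e-01 -1.100e-03] [-0.216  0.421  1.521 -0.     1.202  2.201]
s5 10.45 [ 0.6031 -0.0187  0.1332] [ 1.000e-04  9.118e-01 -4.106e-01 -4.000e-04] [-0.216  0.42   1.52  -0.     1.203  2.201]
w5 10.5 [ 0.6035 -0.0188  0.1339] [-0.000e+00  9.118e-01 -4.106e-01  2.000e-04] [-0.216  0.419  1.519 -0.     1.203  2.201]
```

View pics/c6.png

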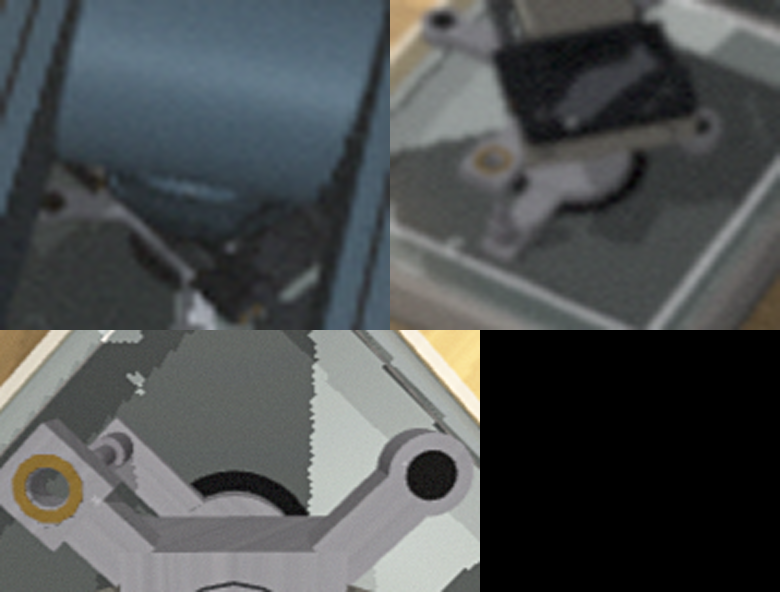

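c6 shows the pan hovering over the boss. In the wrist crop (bottom left) the pin tip is visible just beyond the index arm, at about (112,448). Nothing touches, so I'll descend in small steps and watch the force.

Request:
step_arm(rows=[[[0,0,-0.4,0,0,0,40],[0,0,-0.8,0,0,0,40],[0,0,-1.2,0,0,0,40],[0,0,-1.5,0,0,0,40],[0,0,-1.7,0,0,0,40],[0,0,-1.9,0,0,0,40],[0,0,-1.9,0,0,0,40],[0,0,-1.9,0,0,0,40]]])

```text
time: 11.22
eef_pos: [0.6032, -0.0188, 0.1145]
eef_rot: [0.0, 0.912, -0.411, -0.0]
wrist_force: [0.0, -1.0, -4.0]
finger_gap: 0.0561
```

```bash
cat > st.py <<'E'
from h import *
s=robot.sense();print(s['eef_pos'].round(4) if hasattr(s['eef_pos'],'round') else s['eef_pos'],np.round(s['wrist_force'],2),np.round(s['moment'],3),s['finger_gap'],2*np.degrees(np.arctan2(s['eef_rot'][2],s['eef_rot'][1])))
E
python3 st.py
```

```text
[ 0.6032 -0.0188  0.1145] [ 0.04 -1.   -4.  ] [0.127 0.012 0.006] 0.056118314405679784 -48.484428649074445
```

Request:
step_arm(rows=[[[0,0,-0.2,0,0,0,40],[0,0,-0.4,0,0,0,40],[0,0,-0.6,0,0,0,40],[0,0,-0.8,0,0,0,40],[0,0,-1.0,0,0,0,40],[0,0,-1.2,0,0,0,40],[0,0,-1.3,0,0,0,40],[0,0,-1.3,0,0,0,40]]])

```text
time: 11.88
eef_pos: [0.603, -0.0187, 0.1013]
eef_rot: [0.0, 0.912, -0.411, -0.0]
wrist_force: [0.4, -1.0, -3.9]
finger_gap: 0.0557
```

```bash
python3 st.py
python3 - <<'E'
from h import *
snap('wrist','w6')
r=lambda i,W,H:cv2.resize(i,(W,H),interpolation=cv2.INTER_CUBIC)
w=load('w6')[1][120:220,140:260,::-1]
cv2.imwrite('pics/c7.png',r(w,720,600))
E
```

```text
[ 0.603  -0.0187  0.1013] [ 0.42 -1.03 -3.85] [ 0.063 -0.017 -0.024] 0.05572758784941795 -48.48404038649152
w6 11.88 [ 0.603  -0.0187  0.1013] [ 1.000e-04  9.118e-01 -4.106e-01 -3.000e-04] [-0.216  0.451  1.557  0.     1.135  2.201]
```

View pics/c7.png

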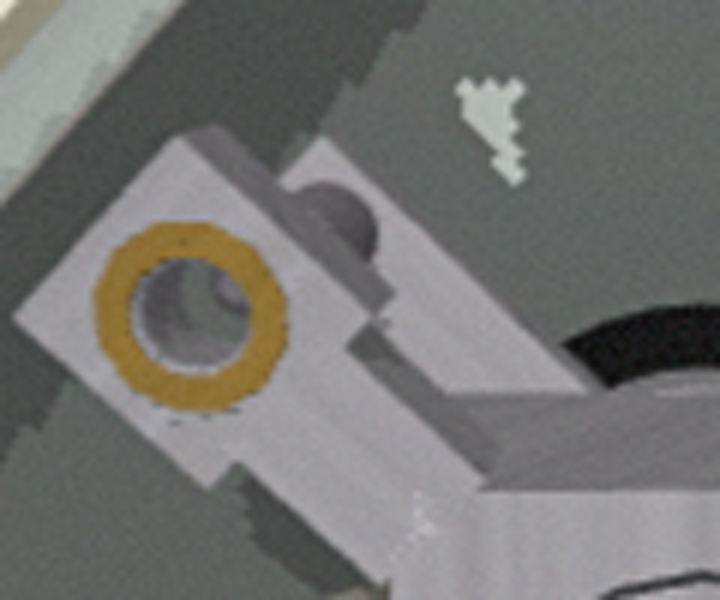

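Run:
```python
from h import *
c=load('w6')[0]
h=onz(c,(171.6,171.6),.1318)
for uv in((177.9,167.1),(176.5,167.1),(177.9,168.5)):
    p=onz(c,uv,.118);print(h.round(4),p.round(4),((p-h)*1000).round(2))
print(proj(c,[h[0],h[1],.118]),'crop',(proj(c,[h[0],h[1],.118])-[140,120]+.4)*6)
```

```text
[ 0.6646 -0.0228  0.1318] [ 0.6651 -0.0224  0.118 ] [  0.54   0.42 -13.8 ]
[ 0.6646 -0.0228  0.1318] [ 0.6657 -0.0219  0.118 ] [  1.14   0.95 -13.8 ]
[ 0.6646 -0.0228  0.1318] [ 0.6646 -0.0218  0.118 ] [  0.05   1.06 -13.8 ]
[179.11437415 167.17729392] crop [237.08624488 285.46376354]
```

c7 shows the pin tip inside the hole at (230,285), about 0.5 mm from the hole axis, which projects to (237,285). I'll continue down.

Request:
step_arm(rows=[[[0,0,-0.15,0,0,0,40],[0,0,-0.3,0,0,0,40],[0,0,-0.45,0,0,0,40],[0,0,-0.6,0,0,0,40],[0,0,-0.75,0,0,0,40],[0,0,-0.85,0,0,0,40],[0,0,-0.9,0,0,0,40],[0,0,-0.9,0,0,0,40]]])

```text
time: 12.6
eef_pos: [0.6032, -0.0187, 0.0925]
eef_rot: [0.0, 0.912, -0.411, -0.0]
wrist_force: [0.3, -0.1, -3.1]
finger_gap: 0.0557
```

```bash
python3 st.py
```

```text
[ 0.6032 -0.0187  0.0925] [ 0.28 -0.06 -3.14] [ 0.089 -0.003 -0.025] 0.05573058871219463 -48.48486087280459
```

Pin engaged with no side force. The last ~3 mm I'll take slowly.

Request:
step_arm(rows=[[[0,0,-0.04,0,0,0,40],[0,0,-0.08,0,0,0,40],[0,0,-0.12,0,0,0,40],[0,0,-0.16,0,0,0,40],[0,0,-0.2,0,0,0,40],[0,0,-0.23,0,0,0,40],[0,0,-0.25,0,0,0,40],[0,0,-0.25,0,0,0,40]]])

```text
time: 13.27
eef_pos: [0.6033, -0.0187, 0.0901]
eef_rot: [-0.0, 0.912, -0.411, -0.0]
wrist_force: [-0.2, 0.3, -2.1]
finger_gap: 0.0558
```

Request:
step_arm(rows=[[[0,0,-0.01,0,0,0,40],[0,0,-0.02,0,0,0,40],[0,0,-0.03,0,0,0,40],[0,0,-0.04,0,0,0,40],[0,0,-0.05,0,0,0,40],[0,0,-0.05,0,0,0,40],[0,0,-0.05,0,0,0,40],[0,0,-0.05,0,0,0,40]]])

```text
time: 13.93
eef_pos: [0.6033, -0.0187, 0.0901]
eef_rot: [-0.0, 0.912, -0.411, 0.0]
wrist_force: [-3.3, 1.0, 3.1]
finger_gap: 0.0559
```

```bash
python3 st.py
```

```text
[ 0.6033 -0.0187  0.0901] [-3.33  1.04  3.08] [ 0.152  0.528 -0.041] 0.05590283677292036 -48.480035520734724
```

Request:
step_arm(rows=[[[0,0,0,0,0,0,64],[0,0,0,0,0,0,68],[0,0,0,0,0,0,72],[0,0,0,0,0,0,80],[0,0,0,0,0,0,90],[0,0,0,0,0,0,90],[0,0,0,0,0,0,90],[0,0,0,0,0,0,90]]])

```text
time: 14.6
eef_pos: [0.6033, -0.0188, 0.0896]
eef_rot: [-0.0, 0.912, -0.411, 0.0]
wrist_force: [0.0, 0.4, -0.1]
finger_gap: 0.0833
```

Request:
step_arm(rows=[[[0,0,0.5,0,0,0,90],[0,0,1.5,0,0,0,90],[0,0,3,0,0,0,90],[0,0,5,0,0,0,90],[0,0,7.5,0,0,0,90],[0,0,10,0,0,0,90],[0,0,12,0,0,0,90],[0,0,12,0,0,0,90]]])

```text
time: 15.27
eef_pos: [0.606, -0.0193, 0.2159]
eef_rot: [-0.001, 0.912, -0.411, 0.005]
wrist_force: [0.0, -0.1, 0.4]
finger_gap: 0.0836
```

```bash
python3 st.py
python3 - <<'E'
from h import *
snap('wrist','w7')
W,p=cloud('w7')
m=(np.hypot(W[...,0]-.603,W[...,1]+.0187)<.08)&(W[...,2]>.113)&(W[...,2]<.13)
q=W[m];A=np.c_[q[:,:2]-[.603,-.0187],np.ones(len(q))];print(len(q),np.median(q[:,2]),np.linalg.lstsq(A,q[:,2],rcond=None)[0])
# reference level: balance top / display of same camera
for r in((.105,.12),):
    mm=(abs(W[...,2]-.07)<.006);print('balance top z',mm.sum(),np.median(W[mm][:,2]))
mb=(abs(W[...,2]-.045)<.006);print('box z',np.median(W[mb][:,2]))
E
```

```text
[ 0.606  -0.0193  0.2159] [ 0.03 -0.08  0.39] [0.075 0.012 0.008] 0.08358199879532656 -48.47418078586391
w7 15.27 [ 0.606  -0.0193  0.2159] [-0.001   0.9118 -0.4105  0.0049] [-0.216  0.355  1.407 -0.     1.37   2.201]
5489 0.12064293090874599 [-0.00154822  0.0006077   0.12050985]
balance top z 19933 0.07161801386393753
box z 0.04568400870370991
```

View pics/w7.png

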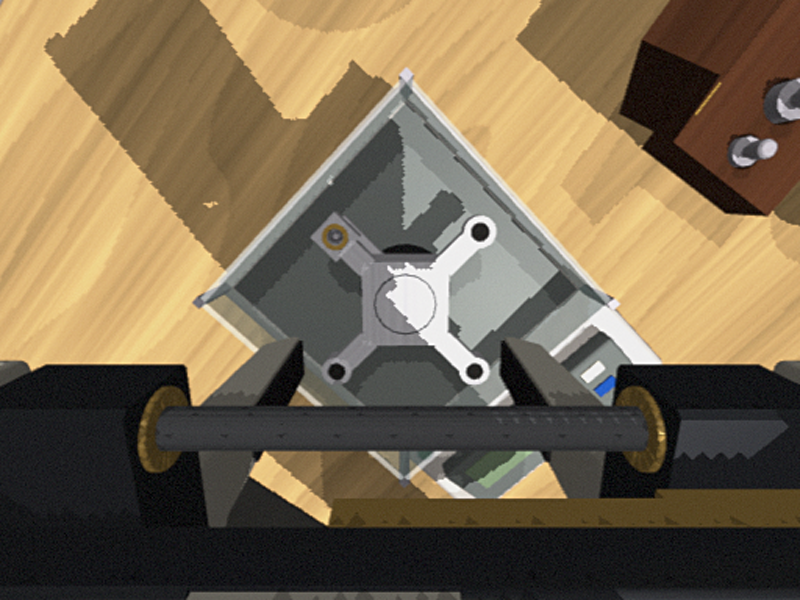

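w7 shows the pan home: pin end visible in the brass hole at (336,236), ring centre at (405,304), pan top measured level at z about 0.1205. That was my 12th picture, so from here I measure numerically. Next is the weight.

Request:
step_arm(rows=[[[-1,-2,0.3,0,0,0.12,80],[-2,-4.5,0.6,0,0,0.24,70],[-3.3,-7.5,1,0,0,0.36,60],[-4.6,-10.5,1,0,0,0.48,54],[-5.9,-13.5,1,0,0,0.6,54],[-7.2,-16.5,1,0,0,0.72,54],[-8.6,-19.5,1,0,0,0.84,54],[-10,-22.5,1,0,0,0.96,54]]])

```text
time: 15.98
eef_pos: [0.5019, -0.2446, 0.2187]
eef_rot: [-0.001, 0.998, 0.06, -0.001]
wrist_force: [-0.4, -0.4, -0.7]
finger_gap: 0.0503
```

Request:
step_arm(rows=[[[-1.2,-3,0,0,0,0.12,54],[-2.5,-6,0,0,0,0.24,54],[-3.8,-9,0,0,0,0.3,54],[-4.8,-12,0,0,0,0.323,54],[-5.3,-14.2,0,0,0,0.323,54],[-5.3,-14.4,0,0,0,0.323,54],[-5.3,-14.4,0,0,0,0.323,54],[-5.3,-14.4,0,0,0,0.323,54]]])

```text
time: 16.65
eef_pos: [0.45, -0.3868, 0.2187]
eef_rot: [-0.001, 0.976, 0.216, -0.0]
wrist_force: [-0.3, 0.4, 0.0]
finger_gap: 0.0507
```

```bash
python3 st.py
cat > wt.py <<'E'
from h import *
import sys
f=sys.argv[1];snap('wrist',f);c=load(f)[0]
W,p=cloud(f)
def blob(cx,r,lo,hi,zt):
    m=(np.hypot(W[...,0]-cx[0],W[...,1]-cx[1])<r)&(W[...,2]>lo)&(W[...,2]<hi)
    cn,_=cv2.findContours(m.astype(np.uint8),cv2.RETR_EXTERNAL,cv2.CHAIN_APPROX_NONE)
    if not cn: print('none');return
    k=max(cn,key=cv2.contourArea);(u,v),ax,_=cv2.fitEllipse(k) if len(k)>5 else ((0,0),0,0)
    X=onz(c,(u,v),zt);print(m.sum(),'uv',round(u,1),round(v,1),np.round(ax,1),'world',X.round(4),'med z',np.median(W[m][:,2]).round(4))
blob((.4905,-.3695),.03,.084,.1,.086)
blob((.4905,-.3695),.03,.062,.1,.066)
blob((.482,-.308),.025,.0725,.085,.074)
E
python3 wt.py w8
python3 - <<'E'
from h import *
c=load('w7')[0];f=lambda x,y:((x+.5)*.64-.5,(y+.5)*.64-.5)
print('ring',onz(c,f(405,304),.12))
E
```

```text
[ 0.45   -0.3868  0.2187] [-0.27  0.36  0.04] [-0.009  0.048  0.011] 0.05067238729171911 25.00345594456937
w8 16.65 [ 0.45   -0.3868  0.2187] [-1.100e-03  9.763e-01  2.165e-01 -2.000e-04] [-8.980e-01  3.380e-01  1.425e+00  1.000e-03  1.381e+00  2.360e-01]
314 uv 258.7 144.6 [19.  19.2] world [ 0.4904 -0.3702  0.086 ] med z 0.0862
803 uv 258.7 143.2 [30.9 31.4] world [ 0.4904 -0.3703  0.066 ] med z 0.0674
160 uv 205.8 127.1 [13.4 13.6] world [ 0.4819 -0.308   0.074 ] med z 0.0743
ring [ 0.60281605 -0.01925456  0.12      ]
```

Request:
step_arm(rows=[[[1,0.4,-1,0,0,0,54],[2,0.8,-2.5,0,0,0,54],[3,1.2,-4.5,0,0,0,54],[4.05,1.66,-6.5,0,0,0,54],[4.05,1.66,-8.5,0,0,0,54],[4.05,1.66,-10.5,0,0,0,54],[4.05,1.66,-11.5,0,0,0,54],[4.05,1.66,-11.5,0,0,0,54]]])

```text
time: 17.37
eef_pos: [0.4903, -0.3682, 0.1015]
eef_rot: [-0.003, 0.976, 0.217, -0.001]
wrist_force: [-0.2, -0.4, 0.5]
finger_gap: 0.0503
```

Request:
step_arm(rows=[[[0,0,0,0,0,0,54],[0,0,0,0,0,0,54],[0,0,0,0,0,0,54],[0,0,0,0,0,0,54],[0,0,0,0,0,0,54],[0,0,0,0,0,0,54],[0,0,0,0,0,0,54],[0,0,0,0,0,0,54]]])

```text
time: 18.03
eef_pos: [0.4908, -0.3713, 0.1048]
eef_rot: [0.0, 0.976, 0.217, 0.0]
wrist_force: [0.5, -0.3, -0.1]
finger_gap: 0.0501
```

```bash
python3 st.py
```

```text
[ 0.4908 -0.3713  0.1048] [ 0.54 -0.3  -0.13] [0.031 0.009 0.003] 0.050069552360477054 25.01413287564064
```

Request:
step_arm(rows=[[[0,0.1,-1,0,0,0,54],[0,0.1,-2,0,0,0,54],[0,0.1,-3,0,0,0,54],[0,0.1,-4,0,0,0,54],[0,0.1,-5,0,0,0,54],[0,0.1,-5.6,0,0,0,54],[0,0.1,-5.6,0,0,0,54],[0,0.1,-5.6,0,0,0,54]]])

```text
time: 18.7
eef_pos: [0.4906, -0.3699, 0.048]
eef_rot: [-0.001, 0.976, 0.217, -0.0]
wrist_force: [0.1, -0.5, -0.2]
finger_gap: 0.05
```

Request:
step_arm(rows=[[[0,0,0,0,0,0,54],[0,0,0,0,0,0,48],[0,0,0,0,0,0,44],[0,0,0,0,0,0,40],[0,0,0,0,0,0,30],[0,0,0,0,0,0,25],[0,0,0,0,0,0,25],[0,0,0,0,0,0,25]]])

```text
time: 19.37
eef_pos: [0.4909, -0.3702, 0.0491]
eef_rot: [0.0, 0.976, 0.217, 0.0]
wrist_force: [-0.4, 1.4, 4.8]
finger_gap: 0.0363
```

```bash
python3 st.py
```

```text
[ 0.4909 -0.3702  0.0491] [-0.36  1.37  4.82] [ 0.231  0.149 -0.018] 0.03632102144909366 25.030016205402816
```

Request:
step_arm(rows=[[[0,0,0,0,0,0,46],[0,0,0,0,0,0,50],[0,0,0,0,0,0,52],[0,0,0,0,0,0,52],[0,0,-0.1,0,0,0,52],[0,0,-0.2,0,0,0,52],[0,0,-0.2,0,0,0,52],[0,0,-0.2,0,0,0,52]]])

```text
time: 20.03
eef_pos: [0.4907, -0.3701, 0.0464]
eef_rot: [-0.0, 0.976, 0.217, -0.0]
wrist_force: [-0.4, 0.0, 0.3]
finger_gap: 0.0483
```

```bash
python3 st.py
```

```text
[ 0.4907 -0.3701  0.0464] [-0.43  0.04  0.27] [-0.001  0.015 -0.001] 0.048300686970246066 25.026887795676185
```

Request:
step_arm(rows=[[[0,0,0,0,0,0,46],[0,0,0,0,0,0,42],[0,0,0,0,0,0,38],[0,0,0,0,0,0,30],[0,0,0,0,0,0,25],[0,0,0,0,0,0,25],[0,0,0,0,0,0,25],[0,0,0,0,0,0,25]]])

```text
time: 20.7
eef_pos: [0.4908, -0.3702, 0.0467]
eef_rot: [0.0, 0.976, 0.217, 0.0]
wrist_force: [-0.4, 0.7, 0.2]
finger_gap: 0.0364
```

```bash
python3 st.py
```

```text
[ 0.4908 -0.3702  0.0467] [-0.37  0.7   0.21] [-0.013  0.035 -0.016] 0.03637800901102993 25.02639900037406
```

Request:
step_arm(rows=[[[0,0,0,0,0,0,25],[0,0,0.05,0,0,0,25],[0,0,0.1,0,0,0,25],[0,0,0.15,0,0,0,25],[0,0,0.2,0,0,0,25],[0,0,0.25,0,0,0,25],[0,0,0.3,0,0,0,25],[0,0,0.3,0,0,0,25]]])

```text
time: 21.37
eef_pos: [0.4908, -0.3701, 0.0497]
eef_rot: [-0.0, 0.976, 0.217, -0.0]
wrist_force: [0.5, 1.5, -4.6]
finger_gap: 0.0367
```

```bash
python3 st.py; python3 wt.py w9
```

```text
[ 0.4908 -0.3701  0.0497] [ 0.53  1.51 -4.57] [ 0.006 -0.045 -0.025] 0.036700350856398674 25.027712474276647
w9 21.37 [ 0.4908 -0.3701  0.0497] [-0.      0.9762  0.2167 -0.    ] [-0.827  0.525  1.577 -0.     1.04   0.307]
1653 uv 256.4 248.0 [27.1 44.6] world [ 0.4934 -0.3688  0.086 ] med z 0.0894
4204 uv 255.6 236.8 [ 49.8 110.7] world [ 0.4909 -0.3694  0.066 ] med z 0.0774
593 uv 150.7 212.8 [25.6 28.2] world [ 0.4825 -0.3083  0.074 ] med z 0.0742
```

Weight carried (−4.6 N), and the knob rose 3 mm with the tool, so there is no slip. Lifting on.

Request:
step_arm(rows=[[[0,0,0.3,0,0,0,25],[0,0,0.8,0,0,0,25],[0,0,1.4,0,0,0,25],[0,0,2,0,0,0,25],[0,0,2.7,0,0,0,25],[0,0,3.4,0,0,0,25],[0,0,4.1,0,0,0,25],[0,0,4.8,0,0,0,25]]])

```text
time: 22.08
eef_pos: [0.4909, -0.3702, 0.0987]
eef_rot: [0.0, 0.976, 0.217, 0.0]
wrist_force: [-0.7, 0.4, -4.4]
finger_gap: 0.0364
```

Request:
step_arm(rows=[[[0,0,1,0,0,0,25],[0,0,2.2,0,0,0,25],[0,0,3.6,0,0,0,25],[0,0,5.2,0,0,0,25],[0,0,7,0,0,0,25],[0,0,9,0,0,0,25],[0,0,10.5,0,0,0,25],[0,0,11.3,0,0,0,25]]])

```text
time: 22.75
eef_pos: [0.4914, -0.3708, 0.2138]
eef_rot: [0.002, 0.976, 0.217, 0.001]
wrist_force: [-0.2, -0.5, -4.4]
finger_gap: 0.0364
```

```bash
python3 st.py
python3 - <<'E'
from h import *
snap('wrist','w10');W,p=cloud('w10');s=robot.sense()
m=(np.hypot(W[...,0]-s['eef_pos'][0],W[...,1]-s['eef_pos'][1])<.012)&(W[...,2]>s['eef_pos'][2]+.02)&(W[...,2]<s['eef_pos'][2]+.06)
q=W[m];print(m.sum(),np.median(q[:,2])-s['eef_pos'][2],q.mean(0))
E
```

```text
[ 0.4914 -0.3708  0.2138] [-0.19 -0.49 -4.37] [-0.02  -0.    -0.013] 0.0364140267929584 25.031282426044736
w10 22.75 [ 0.4914 -0.3708  0.2138] [0.0017 0.9762 0.2167 0.001 ] [-0.827  0.377  1.38  -0.     1.381  0.307]
1140 0.0382157358764135 [ 0.49595223 -0.36855462  0.25102295]
```

Request:
step_arm(rows=[[[0.3,0.8,0,0,0,0,25],[0.9,2.5,0,0,0,0,25],[1.7,5,0,0,0,0,25],[2.6,7.6,0,0,0,0,25],[3.5,10.2,0,0,0,0,25],[4.5,12.8,0,0,0,0,25],[5.4,15.4,0,0,0,0,25],[6.3,18,0,0,0,0,25]]])

```text
time: 23.47
eef_pos: [0.5533, -0.1877, 0.209]
eef_rot: [-0.001, 0.976, 0.217, -0.001]
wrist_force: [1.1, 0.0, -4.4]
finger_gap: 0.0363
```

Request:
step_arm(rows=[[[0.9,2.6,0,0,0,0,25],[1.8,5.2,0,0,0,0,25],[2.8,7.9,0,0,0,0,25],[3.7,10.6,0,0,0,0,25],[4.6,13.2,0,0,0,0,25],[5.3,15.2,0,0,0,0,25],[5.8,16.6,0,0,0,0,25],[6,17.1,0,0,0,0,25]]])

```text
time: 24.13
eef_pos: [0.6134, -0.0162, 0.2093]
eef_rot: [-0.001, 0.976, 0.218, -0.001]
wrist_force: [-0.4, 0.5, -6.0]
finger_gap: 0.037
```

Request:
step_arm(rows=[[[0,0,-0.5,0,0,0,25],[0,0,-1.2,0,0,0,25],[0,0,-2,0,0,0,25],[0,0,-3,0,0,0,25],[0,0,-4,0,0,0,25],[0,0,-4.5,0,0,0,25],[0,0,-4.7,0,0,0,25],[0,0,-4.7,0,0,0,25]]])

```text
time: 24.8
eef_pos: [0.6133, -0.0194, 0.1627]
eef_rot: [-0.0, 0.976, 0.216, -0.001]
wrist_force: [-0.2, 0.1, -4.2]
finger_gap: 0.0367
```

```bash
python3 st.py
python3 - <<'E'
from h import *
snap('wrist','w11');W,p=cloud('w11')
m=(np.hypot(W[...,0]-.603,W[...,1]+.019)<.078)&(W[...,2]>.11)&(W[...,2]<.128)
q=W[m];print('pan top',m.sum(),np.median(q[:,2]))
# brass hole and dots positions for pan pose
hsv=cv2.cvtColor(p,cv2.COLOR_RGB2HSV);b=m&(hsv[...,1]>110)&(hsv[...,0]>12)&(hsv[...,0]<35)
print('brass',b.sum(),W[b].mean(0) if b.sum() else '')
E
```

```text
[ 0.6133 -0.0194  0.1627] [-0.18  0.06 -4.23] [0.051 0.018 0.004] 0.03666142874205348 24.99586824387615
w11 24.8 [ 0.6133 -0.0194  0.1627] [-3.000e-04  9.763e-01  2.164e-01 -8.000e-04] [-0.213  0.413  1.454 -0.     1.277  0.921]
pan top 3541 0.12057354620717971
brass 179 [ 0.6647252  -0.02256671  0.12154158]
```

Request:
step_arm(rows=[[[-0.2,0,0,0,0,0,25],[-0.5,0.05,0,0,0,0,25],[-0.8,0.05,-0.2,0,0,0,25],[-1,0.05,-0.5,0,0,0,25],[-1,0.05,-0.8,0,0,0,25],[-1,0.05,-1.1,0,0,0,25],[-1,0.05,-1.2,0,0,0,25],[-1,0.05,-1.2,0,0,0,25]]])

```text
time: 25.52
eef_pos: [0.6036, -0.0186, 0.1511]
eef_rot: [-0.0, 0.976, 0.217, -0.0]
wrist_force: [-0.5, -0.8, -5.8]
finger_gap: 0.0365
```

```bash
python3 st.py
```

```text
[ 0.6036 -0.0186  0.1511] [-0.46 -0.81 -5.8 ] [-0.02  -0.022  0.009] 0.03652261036593208 25.02672341315339
```

Request:
step_arm(rows=[[[-0.03,0,-0.05,0,0,0,25],[-0.05,0,-0.1,0,0,0,25],[-0.05,0,-0.15,0,0,0,25],[-0.05,0,-0.2,0,0,0,25],[-0.05,0,-0.25,0,0,0,25],[-0.05,0,-0.29,0,0,0,25],[-0.05,0,-0.32,0,0,0,25],[-0.05,0,-0.32,0,0,0,25]]])

```text
time: 26.18
eef_pos: [0.6033, -0.0186, 0.1484]
eef_rot: [-0.0, 0.976, 0.217, -0.0]
wrist_force: [-0.2, -1.0, -5.6]
finger_gap: 0.0369
```

```bash
python3 st.py
```

```text
[ 0.6033 -0.0186  0.1484] [-0.16 -1.05 -5.62] [-0.    -0.024 -0.004] 0.03687751156464927 25.02765710513211
```

Request:
step_arm(rows=[[[0,0,-0.02,0,0,0,25],[0,0,-0.04,0,0,0,25],[0,0,-0.06,0,0,0,25],[0,0,-0.08,0,0,0,25],[0,0,-0.1,0,0,0,25],[0,0,-0.1,0,0,0,25],[0,0,-0.1,0,0,0,25],[0,0,-0.1,0,0,0,25]]])

```text
time: 26.85
eef_pos: [0.6033, -0.0187, 0.1475]
eef_rot: [0.0, 0.976, 0.217, 0.0]
wrist_force: [0.2, -0.7, -4.5]
finger_gap: 0.0364
```

```bash
python3 st.py
```

```text
[ 0.6033 -0.0187  0.1475] [ 0.18 -0.67 -4.52] [-0.012 -0.014  0.057] 0.03643516072973278 25.02879368594705
```

Request:
step_arm(rows=[[[0,0,-0.01,0,0,0,25],[0,0,-0.02,0,0,0,25],[0,0,-0.03,0,0,0,25],[0,0,-0.04,0,0,0,25],[0,0,-0.05,0,0,0,25],[0,0,-0.06,0,0,0,25],[0,0,-0.06,0,0,0,25],[0,0,-0.06,0,0,0,25]]])

```text
time: 27.52
eef_pos: [0.6033, -0.0187, 0.1468]
eef_rot: [-0.0, 0.976, 0.217, -0.0]
wrist_force: [-0.3, 0.2, -4.8]
finger_gap: 0.0365
```

```bash
python3 st.py
```

```text
[ 0.6033 -0.0187  0.1468] [-0.33  0.22 -4.84] [-0.015 -0.003  0.019] 0.03648499875266709 25.029419069995633
```

Not yet touching; continuing in small steps.

Request:
step_arm(rows=[[[0,0,-0.01,0,0,0,25],[0,0,-0.02,0,0,0,25],[0,0,-0.03,0,0,0,25],[0,0,-0.04,0,0,0,25],[0,0,-0.05,0,0,0,25],[0,0,-0.05,0,0,0,25],[0,0,-0.05,0,0,0,25],[0,0,-0.05,0,0,0,25]]])

```text
time: 28.18
eef_pos: [0.6033, -0.0187, 0.1467]
eef_rot: [0.0, 0.976, 0.217, 0.0]
wrist_force: [-1.0, 0.9, -1.1]
finger_gap: 0.0366
```

```bash
python3 st.py
```

```text
[ 0.6033 -0.0187  0.1467] [-0.96  0.88 -1.14] [ 0.125  0.259 -0.072] 0.03661053447302222 25.02732419958828
```

Most of the load is now on the pan, so I'm releasing gently.

Request:
step_arm(rows=[[[0,0,-0.01,0,0,0,25],[0,0,-0.02,0,0,0,25],[0,0,-0.02,0,0,0,25],[0,0,-0.02,0,0,0,40],[0,0,-0.02,0,0,0,42],[0,0,-0.02,0,0,0,46],[0,0,-0.02,0,0,0,54],[0,0,-0.02,0,0,0,60]]])

```text
time: 28.85
eef_pos: [0.6035, -0.0188, 0.1461]
eef_rot: [0.0, 0.976, 0.217, 0.0]
wrist_force: [-0.0, -0.0, -0.3]
finger_gap: 0.0516
```

Request:
step_arm(rows=[[[0,0,0,0,0,0,65],[0,0,0,0,0,0,65],[0,0,0.5,0,0,0,65],[0,0,1.5,0,0,0,65],[0,0,3,0,0,0,65],[0,0,5,0,0,0,65],[0,0,7.5,0,0,0,65],[0,0,10,0,0,0,65]]])

```text
time: 29.52
eef_pos: [0.6031, -0.0186, 0.2479]
eef_rot: [0.0, 0.976, 0.217, 0.0]
wrist_force: [-0.1, -0.5, 0.2]
finger_gap: 0.06
```

Request:
step_arm(rows=[[[-1,0,0.5,0,0,0,65],[-2,0,0.5,0,0,0,65],[-3.5,-0.5,0.5,0,0,0,65],[-5,-1,0.5,0,0,0,65],[-6,-1.5,0.5,0,0,0,65],[-6,-1.5,0.5,0,0,0,65],[-6,-1.5,0.5,0,0,0,65],[-6,-1.5,0.5,0,0,0,65]]])

```text
time: 30.18
eef_pos: [0.5438, -0.0337, 0.2513]
eef_rot: [0.0, 0.976, 0.216, 0.0]
wrist_force: [0.3, -0.2, -0.3]
finger_gap: 0.0604
```

```bash
python3 st.py
python3 - <<'E'
from h import *
snap('wrist','w12');W,p=cloud('w12');c=load('w12')[0]
def blob(n,lo,hi,zt,r=.035):
    m=(np.hypot(W[...,0]-.603,W[...,1]+.019)<r)&(W[...,2]>lo)&(W[...,2]<hi)
    cn,_=cv2.findContours(m.astype(np.uint8),cv2.RETR_EXTERNAL,cv2.CHAIN_APPROX_NONE)
    if not cn: print(n,'none');return
    (u,v),ax,_=cv2.fitEllipse(max(cn,key=cv2.contourArea));print(n,m.sum(),onz(c,(u,v),zt).round(4),np.round(ax,1),'medz',np.median(W[m][:,2]).round(4))
blob('knob top',.183,.195,.186);blob('body top',.163,.172,.166)
m=(np.hypot(W[...,0]-.603,W[...,1]+.019)<.078)&(W[...,2]>.113)&(W[...,2]<.127);q=W[m]
print('pan',np.median(q[:,2]),np.linalg.lstsq(np.c_[q[:,:2]-[.603,-.019],np.ones(len(q))],q[:,2],rcond=None)[0])
hsv=cv2.cvtColor(p,cv2.COLOR_RGB2HSV);b=m&(hsv[...,1]>110)&(hsv[...,0]>12)&(hsv[...,0]<35);print('brass',b.sum(),W[b].mean(0))
snap('top','t12');snap('scene','s12')
W,_=cloud('s12');W0,_=cloud('scene')
for n,x,r,lo,hi in[('bottle',(.63,.316),.05,.15,.175),('bowl',(.40,-.30),.08,.03,.045),('w200',(.482,-.308),.02,.065,.08),('w100',(.476,-.266),.015,.058,.07),('knob',(.603,-.019),.03,.18,.2)]:
    print(n,[ (m.sum(),V[m].mean(0).round(4)) for V in(W0,W) for m in[(np.hypot(V[...,0]-x[0],V[...,1]-x[1])<r)&(V[...,2]>lo)&(V[...,2]<hi)]])
E
```

```text
[ 0.5438 -0.0337  0.2513] [ 0.32 -0.18 -0.31] [-0.082 -0.001  0.09 ] 0.060380396526558376 25.006206325763312
w12 30.18 [ 0.5438 -0.0337  0.2513] [0.000e+00 9.763e-01 2.165e-01 4.000e-04] [-0.267  0.229  1.494  0.     1.418  0.867]
knob top 561 [ 0.6028 -0.0187  0.186 ] [25.6 26.2] medz 0.1862
body top 766 [ 0.603  -0.0187  0.166 ] [39.9 40.8] medz 0.1666
pan 0.1207227640463534 [-0.00146252  0.00036161  0.1206685 ]
brass 105 [ 0.66412844 -0.02187592  0.12140861]
t12 30.23 [ 0.5439 -0.0336  0.2512] [0.000e+00 9.763e-01 2.166e-01 3.000e-04] [-0.267  0.229  1.494  0.     1.418  0.867]
s12 30.28 [ 0.5439 -0.0336  0.2511] [-0.000e+00  9.762e-01  2.167e-01  1.000e-04] [-0.267  0.23   1.494  0.     1.418  0.867]
bottle [(np.int64(156), array([0.6384, 0.3155, 0.1657])), (np.int64(155), array([0.6384, 0.3155, 0.1657]))]
bowl [(np.int64(422), array([ 0.4203, -0.3041,  0.0396])), (np.int64(360), array([ 0.4277, -0.3089,  0.0401]))]
w200 [(np.int64(32), array([ 0.4858, -0.3058,  0.0712])), (np.int64(31), array([ 0.4851, -0.3057,  0.0709]))]
w100 [(np.int64(22), array([ 0.4801, -0.2652,  0.0646])), (np.int64(23), array([ 0.4802, -0.2649,  0.0645]))]
knob [(np.int64(0), array([nan, nan, nan])), (np.int64(73), array([ 0.6062, -0.0179,  0.185 ]))]<stdin>:15: RuntimeWarning: Mean of empty slice.
  ret = um.true_divide(
```

Run:
```python
from h import *
a,b=[load(f)[1].astype(int) for f in('top','t12')]
a2,b2=[load(f)[1].astype(int) for f in('scene','s12')]
v,u=slice(218,252),slice(348,386)
print('bowl diff top',np.abs(a-b)[v,u].mean(),'scene',np.abs(a2-b2)[110:140,155:190].mean(), 'bottle top',np.abs(a-b)[138:168,146:180].mean())
print(robot.finish_job())
```

```text
bowl diff top 13.40015479876161 scene 38.243809523809524 bottle top 3.5875816993464054
the job is handed in; nothing more can be done
None
```

Run:
```python
from h import *
for f in('top','t12','scene','s12','w1','w8'):
    W,_=cloud(f)
    m=(np.hypot(W[...,0]-.405,W[...,1]+.325)<.075)&(W[...,2]>.028)&(W[...,2]<.041)
    q=W[m];print(f,m.sum(),(cv2.minEnclosingCircle((q[:,:2]*1000).astype(np.float32)),q.mean(0).round(4)) if len(q) else '')
```

```text
top 180 (((403.9288330078125, -325.9904479980469), 73.80660247802734), array([ 0.3761, -0.3268,  0.0344]))
t12 178 (((404.37847900390625, -324.64984130859375), 74.36370849609375), array([ 0.3792, -0.3262,  0.0344]))
scene 199 (((403.2419738769531, -327.252685546875), 72.92182159423828), array([ 0.3766, -0.3251,  0.0338]))
s12 162 (((405.33428955078125, -327.63629150390625), 71.92036437988281), array([ 0.387 , -0.333 ,  0.0341]))
w1 872 (((404.7970886230469, -322.36474609375), 74.71964263916016), array([ 0.3691, -0.3225,  0.0341]))
w8 768 (((404.9132385253906, -322.6158447265625), 74.67108154296875), array([ 0.3748, -0.3099,  0.0344]))
```

The pan is home on the spindle and pin, and the 500 g weight stands upright in the middle of it. I handed the job in at about 30 s of the 66 s allowed.

**Pan:** I gripped it over the hub flats, turned it about 183°, lowered it in small steps and let it go. Net force at the wrist stayed under about 5 N at every reading. Afterwards its top measured z ≈ 0.1205 m, against 0.120 expected. It read level to about 0.1°, with the pin visible in the index hole.

**Weight:** The first grip squeezed upward with about 5 N, so I reopened, went 2 mm lower and gripped again. I checked for slip during the lift and set it down until most of its weight was on the pan before letting go. The final check put the knob and body axes within about 0.3 mm of each other. The weight is at (0.603, −0.019), within about 0.5 mm of the pan centre, with its top at 0.186 m as expected.

**Left alone:** The bottle and the two smaller weights measured unchanged, and the arm ended clear of everything. I saw no sign of contact with the glass shield, but took no separate measurement of it at the end.

**Open points:**
- **Bowl:** The bowl check was inconclusive. The before and after images differed around it, most likely from the arm's shadow or from the arm hiding part of it. Depth from the top camera was almost unchanged (mean shifted about 3 mm), but the side camera shifted by about 13 mm. The gripper passed over the bowl only at about 0.2 m, and no force showed.
- **Grip opening:** The gripper read 36.4 mm on the nominal 38 mm body. I did not find out why.

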